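Switch off the bench sockets in one sweep

TASK

Closing time: drag a fingertip once along the grey switch box on the stand and throw all five round toggles over to off in that one stroke, starting at the end away from the broad paddle switch and without lifting away part-way. Leave that paddle switch on, for the charger. The box's height and lean differ each time and are best found by touch; press on it only gently, and leave the glue bottle, screw box and tape roll where they stand.

Things in the scene. Friction and masses are not known exactly. Their poses are not given: they have to be found in the camera images.
- stand: steel foot, 85 x 160 x 12 mm, fixed to the bench, that carries the grey switch box. Origin: centre of its underside, on the bench; z up, y along the row of toggles, x away from the robot. The box (80 mm across in x, 314 mm long in y, flat aluminium lid on top) stands centred over the foot; its height and lean are set by hand and are NOT measured.
- lean_axis (a point): fixed point of the foot's frame, 90 mm above its origin. The box leans up to 0.08 rad either way (one end higher) about a line along the stand's x, 0 to 36 mm above this point. The lid lies 50 mm above that line: its middle is 140 to 176 mm above the bench, its ends up to 12 mm higher or lower. The clamps hold against 60 N.
- bare_first (a point): point on the bench, 135 mm from the stand's origin to +y, below a bare spot of the lid between the box's +y end and toggle1. Lower a closed fingertip here until it touches to find the lid's height; the lid is rigid.
- bare_last (a point): point on the bench, 82 mm from the stand's origin to -y, below the bare gap of the lid between toggle5 and the charger switch. Feel for the lid's height here too; the line through both touches is the lid. The drag along the lid's middle plane, from bare_first to bare_last, ends about here.
- toggle1 (a joint): round steel bat toggle, 7 mm thick: 0 = on (leaning 0.35 rad to the stand's +y), 0.35 = upright, 1.25 = fully off (leaning 0.90 rad to -y). Stays where it is left; 2 to 3 N at the tip moves it. Pivot 105 mm along the lid from the lid's middle (+: towards the stand's +y), in its middle plane, 3 mm above it. First of the row.
- toggle2 (a joint): like toggle1, pivot at 68 mm. The tips' tops are 27 mm above the lid when on, 29 mm upright, 20.5 mm fully off; tips reach 11 mm to +y of the pivot when on, 21 mm to -y when off. Dragged to -y at 22 to 23.5 mm over the lid, a fingertip throws each; over 25 mm it leaves them half way.
- toggle3 (a joint): like toggle1, pivot at 31 mm. Midway between each two neighbouring toggles stand two rigid steel guard posts, 6 mm thick and 19 mm high above the lid, 8 mm to either side of the middle plane: a fingertip dragged lower than 20 mm over the lid may run against them (at 49.5, 12.5 mm and so on; the first pair at 86.5 mm).
- toggle4 (a joint): like toggle1, pivot at -6 mm.
- toggle5 (a joint): like toggle1, pivot at -43 mm.
- charger (a joint): charger switch at the box's -y end, pivot at -128 mm along the lid, with a broad flat black paddle 26 mm across instead of a round bat, otherwise like the toggles: 0 = on (leaning to +y, so that it reaches to -115 mm), 1.25 = off. It stays on.
- glue_bottle: yellow glue bottle, 41 x 62 x 190 mm, standing loose; origin: centre of the underside. Bystander.
- screw_box: cardboard screw box, 60 x 80 x 52 mm, loose; origin: centre of the underside. Bystander.
- masking_tape: roll of masking tape lying flat, 98 mm across, 36 mm high, loose; origin: centre of the underside. Bystander.

How it is judged:
On the way, in this order (a step that is already met when the one before it is completed fails the run):
1. the first toggle is off, the others are still on (value of joint toggle1 above 0.95 rad and not (value of joint toggle2 above 0.95 rad) and not (value of joint toggle3 above 0.95 rad) and not (value of joint toggle4 above 0.95 rad) and not (value of joint toggle5 above 0.95 rad) and value of joint charger below 0.3 rad), for 0.02 s.
2. the first three toggles are off, the last is still on (value of joint each of toggle1, toggle2, toggle3 above 0.95 rad and not (value of joint toggle5 above 0.95 rad) and value of joint charger below 0.3 rad), for 0.02 s.
3. all five toggles are off (value of joint each of toggle1, toggle2, toggle3, toggle4, toggle5 above 0.95 rad and value of joint charger below 0.3 rad), for 0.1 s.
At the end, for the whole second after the job is handed in: All five round toggles stand at off (joint over 0.95 of 1.25 rad), the charger paddle is still on (under 0.3 rad), and the glue bottle, screw box and tape stand upright (within 0.2 rad), at rest (all of step 3 and angle between each of glue_bottle, screw_box, masking_tape's own z axis and vertical below 0.2 rad and linear speed of glue_bottle below 0.02 m/s); the robot touches nothing.
It fails at once if the finger is lifted away (tcp over 0.27 m above the foot's underside) while some toggles are off and others still on (value of joint any of toggle1, toggle2, toggle3, toggle4, toggle5 above 0.95 rad and (not (value of joint toggle1 above 0.95 rad) or not (value of joint toggle2 above 0.95 rad) or not (value of joint toggle3 above 0.95 rad) or not (value of joint toggle4 above 0.95 rad) or not (value of joint toggle5 above 0.95 rad)) and z of the grasp point in the frame of stand above 0.27 m).
It fails at once if the charger switch is thrown (value of joint charger above 0.7 rad).
It fails at once if the box or stand is pressed with more than 45 N (contact force between the arm and stand above 45 N).
It fails at once if a bystander (glue bottle, screw box, tape) is shifted more than 30 mm (distance of any of glue_bottle, screw_box, masking_tape from where it was at the start of the episode above 0.03 m).
It also fails if it takes over 58 s, if anything falls off the work surface, if the arm or the gripper's body presses on something with over 40 N, if the wrist force passes 120 N, or if a joint passes its speed limit or range.

ROBOT

A 7-joint arm with a two-finger parallel gripper is mounted at the origin on the work surface; the furniture and walls round the work are solid. World frame = base frame: x ahead of the robot, y to its left, z up, the work surface at z = 0. Lengths are in m, angles in rad, forces in N, time in s.
With the tool pointing down it reaches from about 0.4 to 0.85 m from the base axis. Payload 4.5 kg.
Tool frame: the origin (TCP) lies between the finger pads, 19 mm behind the fingertips; this is the grasp point; z points along the fingers, y is the line along which they close (so a half turn about z gives the same grasp; the last joint's range is limited). The gripper opens to 85 mm and grips with 20 to 120 N. Pads are 22 mm wide; open, the fingers measure 114 mm over their backs; the gripper's body (76 mm by 85 mm) begins 54 mm behind the grasp point. The pads swing forward as they close: fully open they stand 13 mm farther back than shut.
Start: joints at [-1.163, 0.689, -0.195, 1.565, 0.157, 0.902, -0.215], TCP at [0.228, 0.582, 0.25] pointing down, gripper open.
Joint ranges: [-3.01, 3.01], [-0.46, 2.08], [-1.47, 1.51], [0.13, 2.56], [-1, 4.14], [0.04, 2.09], [-2.66, 2.66]. Speed limits (rad/s): [2.57, 2.57, 3.14, 3.14, 3.14, 3.14, 3.14].

INTERFACE

Orientations are given as a unit quaternion [x, y, z, w].
In Python, from bench import r, imaging gives the robot as it stands. The module is installed in compiled form; this text tells all that it offers.
- The arm moves only by the tool servo_tool, never from a script. Its argument "steps" is one flat list of numbers, 7 for each row, row after row: the shift along the tool's x, y, z each as a share of 0.12 m, from -1 to 1, then the turn, a rotation vector about the tool's x, y, z each as a share of pi rad, from -1 to 1, then the opening, from -1 (shut) to 1 (fully open). A call has 1 to 10 rows; each row is the pose to reach, as a shift and turn from the pose commanded when the call began, along the tool's axes at that moment, turning the shorter way round; what a row does not reach only later rows make up. A row lasts 1/10 s, in which the tool goes at most 50 mm and 8.59 degrees, less where a joint would pass 70% of its speed; a pose out of reach is approached as far as the arm can. A call with a number of a shift or a turn outside -1 to 1 is refused whole. A call with a gripper value outside its range is refused whole. The fingers move at their own pace and stop on an object; "squeeze" is the grip in N (left out, the last holds). Time passes only in rows, so rows that repeat a pose let the fingers close. It gives the time, the measured TCP pose, the force, the opening and the grip force at its end, in the units of the state.
- r.get_state(): the state, without advancing time (a new reading comes with each control period).
- imaging.snapshot(name): name is "scene" or "side" or "wrist"; returns a dict with "pixels" (384x512x3 uint8, red, green, blue), "range_z" (384x512 float32, m along the optical axis (not along the pixel's ray), 0 where there is no reading), "camera_matrix" (3x3 intrinsics, pixels), "R" (3x3) and "t" (3): a world point X has camera coordinates R X + t. Camera axes: x right, y down, z forward; pixel columns grow to the right and rows downward; lengths in m; the calibration is good to about 2 mm. A picture is of the moment at which its call begins.
- r.finish_job(): hands the job in; it is judged then, once.
The state is a dict: "clock": time; "qpos": joint angles; "qd": joint speeds; "joint_efforts": joint torques, N m; "ee_pos": TCP position; "orientation": TCP orientation; "ft_force": force on the tool from outside, world axes, zero at the start; "wrist_torque": the same for the moment, N m; "grip_width": opening from 0.0 (shut) to 1.0 (fully open); "grasp_force": force on a finger pad.
Only numpy, scipy, OpenCV 4.12 (cv2) and the standard library are available. Lean on these libraries where they do the work, as an engineer would, in place of code of your own. Each camera call takes 0.05 s, during which the arm holds its last target. There are 200 camera calls.

## Working session

There is one attempt and no reset: what is moved stays moved. The work goes in short steps, Python scripts to look and compute and a tool call to move; the robot and the scene stay as the last step left them, time stands still between calls to the robot, and variables do not carry over. Pictures are saved under pics/ and viewed, at most 10 in all, crops included, and the job is handed in when it is done.

Besides the shell and the picture viewer there is one more tool, called as a command line: name --argument value ..., lists and objects as JSON in quotes. servo_tool: Moves the arm, as the interface text tells. Its arguments: {"type":"object","properties":{"steps":{"type":"array"},"squeeze":{"type":"number"}},"required":["steps"]}

```bash
mkdir -p pics; cat > h.py <<'E'
import numpy as np, cv2
from bench import r, imaging
def snap(n,f):
    s=imaging.snapshot(n); np.savez('pics/'+f+'.npz',**s)
    cv2.imwrite('pics/'+f+'.png',cv2.cvtColor(s['pixels'],cv2.COLOR_RGB2BGR)); return s
def cloud(s):
    z=s['range_z']; v,u=np.indices(z.shape); K=s['camera_matrix']
    c=np.stack([(u-K[0,2])/K[0,0]*z,(v-K[1,2])/K[1,1]*z,z],-1)
    return (c-s['t'])@s['R']
E
python3 - <<'E'
from h import *
a=snap('scene','a');b=snap('side','b')
im=np.hstack([cv2.imread('pics/a.png'),cv2.imread('pics/b.png')])
cv2.imwrite('pics/ab.png',cv2.resize(im,(800,300),interpolation=cv2.INTER_AREA))
print(r.get_state())
for s in(a,b): print(-s['R'].T@s['t'],s['camera_matrix'][0,0])
E
```

```text
{'clock': 0.1, 'qpos': array([-1.16321604,  0.68989912, -0.19452273,  1.56622117,  0.15728912,
        0.90250813, -0.21512079]), 'qd': array([ 5.55197090e-04, -1.36470439e-03, -3.47488771e-03, -2.14789099e-03,
        1.94011359e-03, -7.87815925e-05, -1.82985614e-04]), 'joint_efforts': array([-3.51917763e-03, -5.40601587e+01, -1.27152309e+00, -1.58988619e+01,
        9.35542193e-03,  4.39228665e-03,  1.49823586e-05]), 'ee_pos': array([0.22804789, 0.58132525, 0.24926993]), 'orientation': array([ 1.85780209e-01,  9.82590981e-01, -8.17169503e-04, -9.81876125e-05]), 'ft_force': array([-0.6565415 ,  0.34820541,  0.05923139]), 'wrist_torque': array([-0.00655402,  0.04789272, -0.06038368]), 'grasp_force': 0.0, 'grip_width': 1.0012341789506627}
[-0.00110277 -0.82332537  0.81395105] 382.7192219381064
[-0.39859153  0.14552666  1.13741973] 470.64614005556075
```

View pics/a.png

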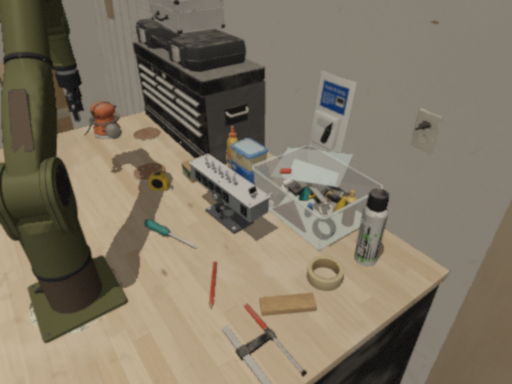

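View pics/b.png

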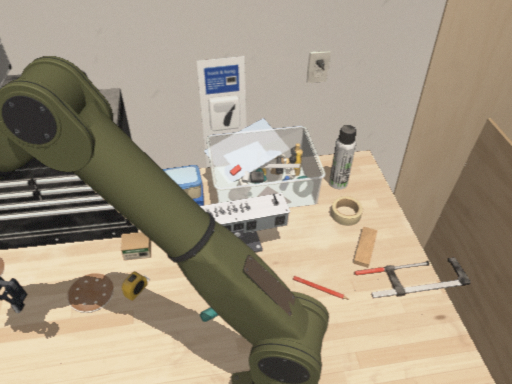

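The scene picture shows the box from (190,165) to (265,205), the foot at (235,210), and the tape at (325,272). The side view shows the box at about (245,213), with its +y part hidden by the arm. I'll enlarge the scene crop and fit the lid from depth.

```bash
python3 - <<'E'
from h import *
im=cv2.imread('pics/a.png')[110:245,165:295]
cv2.imwrite('pics/c.png',cv2.resize(im,None,fx=4.4,fy=4.4,interpolation=cv2.INTER_CUBIC))
s=np.load('pics/a.npz');P=cloud(s)
for u,v in[(200,165),(215,178),(230,188),(245,197),(258,203),(232,215),(215,207),(242,228),(255,220),(230,135),(248,150),(240,170),(325,263),(158,181)]: print(u,v,P[v,u].round(3))
E
```

```text
200 165 [0.471 0.147 0.161]
215 178 [0.471 0.052 0.161]
230 188 [ 0.482 -0.017  0.157]
245 197 [ 0.493 -0.08   0.156]
258 203 [ 0.513 -0.117  0.148]
232 215 [0.503 0.015 0.022]
215 207 [0.487 0.098 0.011]
242 228 [ 0.502 -0.044  0.007]
255 220 [ 0.566 -0.025 -0.003]
230 135 [0.67  0.275 0.156]
248 150 [0.667 0.153 0.147]
240 170 [0.639 0.168 0.067]
325 263 [ 0.601 -0.315  0.016]
158 181 [0.38  0.314 0.044]
```

View pics/c.png

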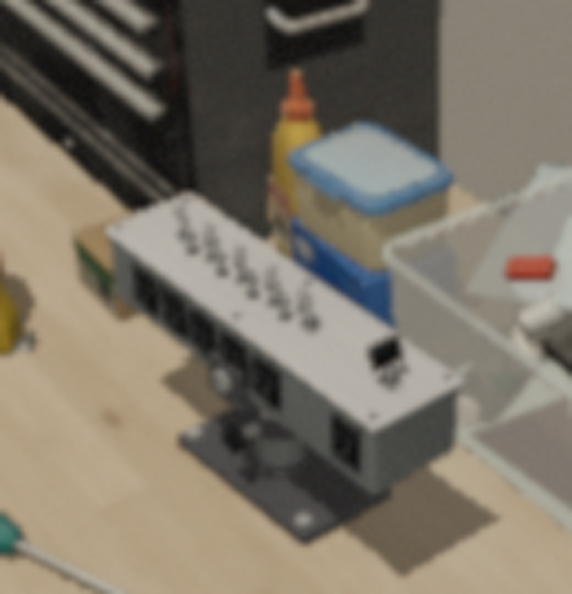

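The crop shows the lid with corners at about (110,230), (190,195), (460,380) and (370,430). The paddle is at (385,355), the five bats run from (190,230) to (310,315), and the screw box is just beyond the +y end.

```bash
python3 - <<'E'
from h import *
s=np.load('pics/a.npz');P=cloud(s)
# corners from crop
K=s['camera_matrix']
def ray(u,v,z):
    d=s['R'].T@np.linalg.solve(K,[u,v,1]);c=-s['R'].T@s['t'];return c+d*(z-c[2])/d[2]
poly=np.array([[190+2,163],[208,156],[266,197],[250,205]]);
m=np.zeros(P.shape[:2],np.uint8);cv2.fillPoly(m,[poly],1);q=P[(m>0)&(s['range_z']>0)]
q=q[(q[:,2]>.12)&(q[:,2]<.2)]
w=np.ones(len(q),bool)
for i in range(15):
    A=np.c_[q,np.ones(len(q))][:,[0,1,3]];k=np.linalg.lstsq(A[w],q[w,2],rcond=None)[0];e=q[:,2]-A@k;w=abs(e)<max(.003,np.std(e[w])*1.5)
print(k,w.sum(),len(q),e[w].std())
z0=.158
for n,c in dict(c1=(110,230),c2=(190,195),c3=(462,380),c4=(370,430)).items():
    u,v=165+c[0]/4.4,110+c[1]/4.4
    p=ray(u,v,z0)
    for _ in range(5): p=ray(u,v,k@[p[0],p[1],1])
    print(n,p.round(4))
for n,c in dict(f1=(180,440),f3=(305,540),f4=(388,492)).items():
    print(n,ray(165+c[0]/4.4,110+c[1]/4.4,.012).round(4))
g=q[w];print(cv2.minAreaRect((g[:,:2]).astype(np.float32)))
E
```

```text
[-0.0115134   0.02548958  0.16326441] 955 1169 0.0012861194421758622
c1 [0.4519 0.1785 0.1626]
c2 [0.5266 0.1888 0.162 ]
c3 [ 0.5547 -0.1184  0.1539]
c4 [ 0.4744 -0.1267  0.1546]
f1 [0.4528 0.1005 0.012 ]
f3 [ 0.4672 -0.0523  0.012 ]
f4 [ 0.5454 -0.0445  0.012 ]
((0.5008385181427002, 0.029825948178768158), (0.06977840512990952, 0.2981013357639313), 4.556855201721191)
```

servo_tool --steps '[-0.95,-0.7,0,0,0,-0.145,-1,-0.95,-0.7,0,0,0,-0.145,-1,-0.95,-0.7,0,0,0,-0.145,-1,-0.95,-0.7,0,0,0,-0.145,-1,-0.95,-0.7,0,0,0,-0.145,-1]'

```text
clock: 0.6
ee_pos: [0.3046, 0.461, 0.2499]
orientation: [-0.039, 0.999, -0.0, -0.0]
ft_force: [0.4, 0.6, -0.3]
grip_width: 0.145
grasp_force: 0.0
```

```bash
cat >> h.py <<'E'
from scipy.spatial.transform import Rotation as Ro
def to(*ts,yaw=None):
    s=r.get_state();R=Ro.from_quat(s['orientation'])
    m=R.as_matrix();print('t',s['clock'],'pos',s['ee_pos'].round(4),'F',s['ft_force'].round(2),'g',round(s['grip_width'],3),'xhead',np.degrees(np.arctan2(m[1,0],m[0,0])).round(2),'z',m[:,2].round(4))
    for t in ts: print(np.array(t).round(4),'->',((np.array(t)-s['ee_pos'])@m/.12).round(3))
    if yaw is not None:
        a=np.radians(yaw);D=np.array([[np.cos(a),np.sin(a),0],[np.sin(a),-np.cos(a),0],[0,0,-1]]).T
        D=np.c_[[np.cos(a),np.sin(a),0],[np.sin(a),-np.cos(a),0],[0,0,-1]]
        print('turn',((R.inv()*Ro.from_matrix(D)).as_rotvec()/np.pi).round(4))
E
python3 -c "
from h import *
to((.49,.166,.25),yaw=184.7)"
```

```text
t 0.6 pos [0.3046 0.461  0.2499] F [ 0.43  0.6  -0.3 ] g 0.145 xhead -175.53 z [-3.e-04 -3.e-04 -1.e+00]
[0.49  0.166 0.25 ] -> [-1.348e+00 -2.571e+00 -1.000e-03]
turn [-0.0001 -0.0001 -0.0013]
```

servo_tool --steps '[-0.45,-0.86,0,0,0,0,-1,-0.45,-0.86,0,0,0,0,-1,-0.45,-0.86,0,0,0,0,-1]'

```text
clock: 0.9
ee_pos: [0.368, 0.3599, 0.2495]
orientation: [-0.038, 0.999, -0.002, 0.0]
ft_force: [-0.4, 0.4, -0.4]
grip_width: -0.0
grasp_force: 0.0
```

servo_tool --steps '[-0.45,-0.86,0,0,0,0,-1,-0.45,-0.86,0,0,0,0,-1,-0.45,-0.86,0,0,0,0,-1]'

```text
clock: 1.2
ee_pos: [0.4305, 0.2615, 0.2496]
orientation: [-0.038, 0.999, -0.001, 0.0]
ft_force: [-0.0, 0.4, -1.2]
grip_width: -0.003
grasp_force: 0.0
```

servo_tool --steps '[-0.45,-0.86,0,0,0,0,-1,-0.45,-0.86,0,0,0,0,-1,-0.45,-0.86,0,0,0,0,-1,-0.45,-0.86,0,0,0,0,-1,-0.45,-0.86,0,0,0,0,-1]'

```text
clock: 1.7
ee_pos: [0.4899, 0.1691, 0.25]
orientation: [-0.042, 0.999, 0.001, -0.0]
ft_force: [0.4, 0.3, 0.7]
grip_width: -0.002
grasp_force: 0.0
```

```bash
python3 -c "
from h import *
to((.49,.166,.25),(.49,.166,.195),yaw=184.7)
a=snap('scene','d');b=snap('wrist','w');snap('side','e')
q=cloud(a)
A=cv2.resize(cv2.imread('pics/d.png')[90:240,150:300],(500,500),interpolation=2)
cv2.imwrite('pics/dd.png',A)
"
```

```text
t 1.7 pos [0.4899 0.1691 0.25  ] F [0.35 0.3  0.71] g -0.002 xhead -175.21 z [-3.e-04  2.e-03 -1.e+00]
[0.49  0.166 0.25 ] -> [ 0.001 -0.026 -0.   ]
[0.49  0.166 0.195] -> [ 0.001 -0.026  0.458]
turn [ 0.0006 -0.      0.0005]
```

View pics/w.png

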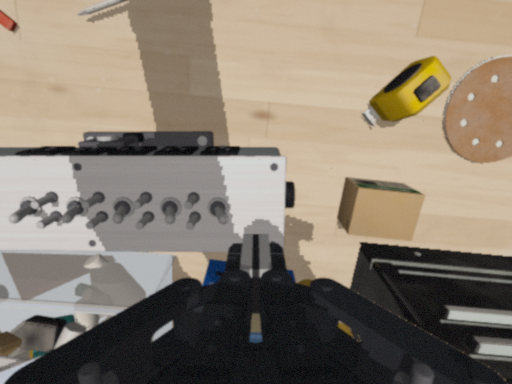

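View pics/dd.png

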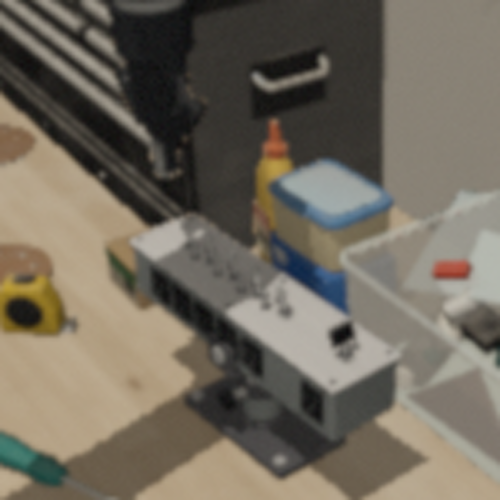

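The wrist view shows the closed fingertips at (257,240), over the bare +y end of the lid. The lid edge is at column 285 and the toggle bases run along row 208. The scene crop agrees. I'll refine the lid outline from the wrist depth.

```bash
python3 - <<'E'
from h import *
s=np.load('pics/w.npz');P=cloud(s)
m=(abs(P[...,2]-.16)<.012)&(s['range_z']>0);m[236:]=m[236:]&False
n,l,st,_=cv2.connectedComponentsWithStats(m.astype(np.uint8));i=1+np.argmax(st[1:,4]);q=P[l==i];print(st[i])
A=np.c_[q[:,:2],np.ones(len(q))];k=np.linalg.lstsq(A,q[:,2],rcond=None)[0];print(k)
# edges by pixel: near-robot edge (top) and +y edge, +holes
def ray(u,v):
    d=s['R'].T@np.linalg.solve(s['camera_matrix'],[u,v,1]);c=-s['R'].T@s['t']
    t=(k@[c[0],c[1],1]-c[2])/(d[2]-k[0]*d[0]-k[1]*d[1]);return (c+d*t).round(4)
for p in[(20,155),(150,155),(280,156),(285,170),(285,225),(285,247),(150,250),(20,249),(78,167),(92,243),(274,167)]:print(p,ray(*p))
for nm,o in(('base1',(219,213)),('b2',(170,211)),('b3',(122,211))):print(nm,ray(*o))
E
```

```text
[    0   156   287    80 21363]
[0.01117756 0.02407824 0.15141438]
(20, 155) [ 0.4664 -0.0083  0.1564]
(150, 155) [0.4577 0.0892 0.1587]
(280, 156) [0.45   0.185  0.1609]
(285, 170) [0.4601 0.1898 0.1611]
(285, 225) [0.5041 0.1949 0.1617]
(285, 247) [0.5232 0.1971 0.162 ]
(150, 250) [0.5364 0.0876 0.1595]
(20, 249) [ 0.5459 -0.0203  0.157 ]
(78, 167) [0.4717 0.0346 0.1575]
(92, 243) [0.5346 0.0402 0.1584]
(274, 167) [0.4585 0.1815 0.1609]
base1 [0.4988 0.1425 0.1604]
b2 [0.5007 0.104  0.1595]
b3 [0.5042 0.0662 0.1586]
```

```bash
python3 -c "
import cv2
cv2.imwrite('pics/w2.png',cv2.resize(cv2.imread('pics/w.png')[140:265,100:300],(800,500),interpolation=2))"
```

```text
(no output)
```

View pics/w2.png

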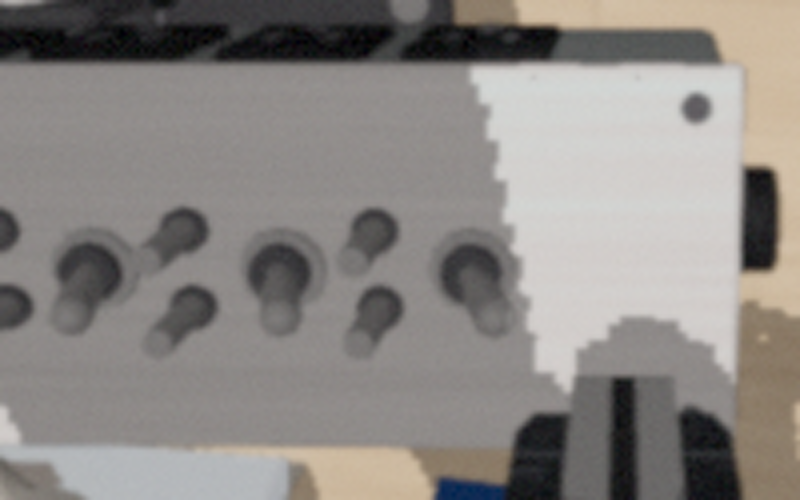

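```bash
python3 - <<'E'
from h import *
s=np.load('pics/w.npz');k=np.array([0.0,0.02408,.1570])
def ray(u,v):
    d=s['R'].T@np.linalg.solve(s['camera_matrix'],[u,v,1]);c=-s['R'].T@s['t']
    t=(k@[c[0],c[1],1]-c[2])/(d[2]-k[0]*d[0]-k[1]*d[1]);return (c+d*t).round(4)
f=lambda x,y:(100+x/4,140+y/4)
for p in[(472,265,105),(281,265,68),(90,262,31),(377,267,86.5),(741,250,157)]:
    q=ray(*f(*p[:2]));d=p[2]/1000;print(q,'mid',(q[:2]-d*np.array([-.085,.9964])).round(4))
for p in[(200,64),(740,64),(735,447),(200,447)]:print(ray(*f(*p)))
S=r.get_state();T=S['ee_pos']+[0,0,-.019]
c=s['camera_matrix']@(s['R']@T+s['t']);print('tip px',c[:2]/c[2])
E
```

```text
[0.4933 0.1414 0.1604] mid [0.5022 0.0368]
[0.4967 0.1042 0.1595] mid [0.5025 0.0364]
[0.4996 0.0668 0.1586] mid [0.5022 0.0359]
[0.4954 0.123  0.16  ] mid [0.5028 0.0368]
[0.4854 0.1929 0.1616] mid [0.4987 0.0365]
[0.4584 0.0894 0.1592]
[0.4495 0.1886 0.1615]
[0.5277 0.1966 0.1617]
[0.5383 0.0874 0.1591]
tip px [254.02551866 249.00857082]
```

servo_tool --steps '[0,0,0.4,0,0,0,-1,0,0.01,0.46,0,0,0,-1,0,0.01,0.46,0,0,0,-1,0,0.01,0.46,0,0,0,-1]'

```text
clock: 2.25
ee_pos: [0.4905, 0.169, 0.1958]
orientation: [-0.041, 0.999, 0.0, 0.001]
ft_force: [-0.4, -0.4, -0.6]
grip_width: -0.004
grasp_force: 0.0
```

```bash
python3 -c "
from h import *
to((.4905,.1705,.186),yaw=184.87)"
```

```text
t 2.25 pos [0.4905 0.169  0.1958] F [-0.39 -0.45 -0.62] g -0.004 xhead -175.25 z [ 1.e-03  9.e-04 -1.e+00]
[0.4905 0.1705 0.186 ] -> [-0.001  0.013  0.082]
turn [ 0.0003  0.0003 -0.0006]
```

servo_tool --steps '[0,0.012,0.04,0,0,0,-1,0,0.012,0.09,0,0,0,-1,0,0.012,0.09,0,0,0,-1]'

```text
clock: 2.55
ee_pos: [0.49, 0.1692, 0.1838]
orientation: [-0.041, 0.999, -0.0, -0.0]
ft_force: [-0.2, -0.4, 0.3]
grip_width: -0.001
grasp_force: 0.0
```

servo_tool --steps '[0,0,0.008,0,0,0,-1,0,0,0.016,0,0,0,-1]'

```text
clock: 2.75
ee_pos: [0.4903, 0.1693, 0.1822]
orientation: [-0.041, 0.999, 0.0, 0.0]
ft_force: [0.3, 0.2, -0.0]
grip_width: 0.001
grasp_force: 0.0
```

servo_tool --steps '[0,0,0.008,0,0,0,-1,0,0,0.008,0,0,0,-1]'

```text
clock: 2.95
ee_pos: [0.4903, 0.1693, 0.1811]
orientation: [-0.041, 0.999, 0.0, 0.0]
ft_force: [-0.0, -0.3, 0.2]
grip_width: 0.0
grasp_force: 0.0
```

servo_tool --steps '[0,0,0.008,0,0,0,-1,0,0,0.008,0,0,0,-1]'

```text
clock: 3.15
ee_pos: [0.4903, 0.1694, 0.1809]
orientation: [-0.041, 0.999, -0.0, 0.0]
ft_force: [-1.7, -1.3, 7.0]
grip_width: 0.003
grasp_force: 3.4
```

servo_tool --steps '[0,0,0.003,0,0,0,-1,0,0,0.003,0,0,0,-1]'

```text
clock: 3.35
ee_pos: [0.4903, 0.1694, 0.1808]
orientation: [-0.041, 0.999, -0.0, 0.0]
ft_force: [-1.8, -0.9, 10.3]
grip_width: 0.004
grasp_force: 4.9
```

servo_tool --steps '[0,0,-0.2,0,0,0,-1,0,0,-0.4,0,0,0,-1,0,0,-0.4,0,0,0,-1,0,0,-0.4,0,0,0,-1]'

```text
clock: 3.75
ee_pos: [0.4903, 0.1693, 0.228]
orientation: [-0.041, 0.999, 0.0, 0.0]
ft_force: [0.2, -0.6, 0.5]
grip_width: -0.002
grasp_force: 0.0
```

```bash
python3 -c "
from h import *
to((.4905,.1705,.228),(.509,-.047,.228),yaw=184.87)"
```

```text
t 3.75 pos [0.4903 0.1693 0.228 ] F [ 0.16 -0.64  0.49] g -0.002 xhead -175.33 z [ 9.e-04  2.e-04 -1.e+00]
[0.4905 0.1705 0.228 ] -> [-0.002  0.01   0.   ]
[ 0.509 -0.047  0.228] -> [-0.008 -1.809 -0.   ]
turn [ 0.0001  0.0003 -0.0011]
```

servo_tool --steps '[-0.004,-0.4,0,0,0,0,-1,-0.004,-0.8,0,0,0,0,-1,-0.004,-0.9,0,0,0,0,-1]'

```text
clock: 4.05
ee_pos: [0.4986, 0.0547, 0.2262]
orientation: [-0.037, 0.999, -0.003, -0.002]
ft_force: [-0.3, -1.2, 0.3]
grip_width: 0.004
grasp_force: 0.0
```

servo_tool --steps '[-0.004,-0.4,0,0,0,0,-1,-0.004,-0.8,0,0,0,0,-1,-0.004,-0.9,0,0,0,0,-1,-0.004,-0.9,0,0,0,0,-1]'

```text
clock: 4.45
ee_pos: [0.5082, -0.0484, 0.2267]
orientation: [-0.038, 0.999, -0.0, -0.001]
ft_force: [-1.4, 0.4, -0.2]
grip_width: 0.0
grasp_force: 0.0
```

```bash
python3 - <<'E'
from h import *
to((.509,-.047,.228),(.509,-.047,.182),yaw=184.87)
snap('wrist','x')
cv2.imwrite('pics/x2.png',cv2.resize(cv2.imread('pics/x.png')[120:270],(800,234),interpolation=2))
E
```

```text
t 4.45 pos [ 0.5082 -0.0484  0.2267] F [-1.4   0.44 -0.15] g 0.0 xhead -175.62 z [-2.e-03 -8.e-04 -1.e+00]
[ 0.509 -0.047  0.228] -> [-0.008  0.011 -0.011]
[ 0.509 -0.047  0.182] -> [-0.009  0.012  0.373]
turn [-0.0002 -0.0007 -0.0027]
```

View pics/x2.png

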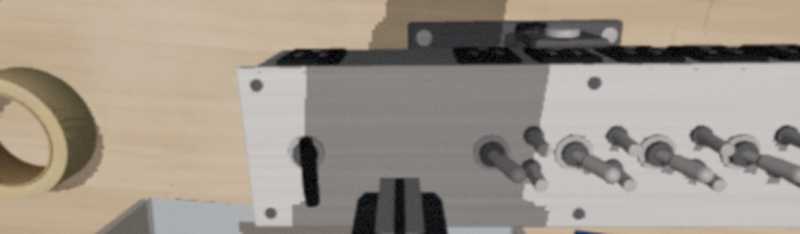

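The wrist view shows the finger at (400,190), midway between the paddle (310,150) and toggle5 (490,150). That is the bare gap, so I'll lower here.

servo_tool --steps '[0,0.008,0.2,0,0,-0.002,-1,0,0.008,0.34,0,0,-0.002,-1,0,0.008,0.35,0,0,-0.002,-1,0,0.008,0.35,0,0,-0.002,-1]'

```text
clock: 4.9
ee_pos: [0.5086, -0.0427, 0.1857]
orientation: [-0.046, 0.999, 0.001, -0.0]
ft_force: [0.2, 0.9, 0.3]
grip_width: -0.0
grasp_force: 0.0
```

servo_tool --steps '[0,0,0.008,0,0,0,-1,0,0,0.025,0,0,0,-1,0,0,0.025,0,0,0,-1]'

```text
clock: 5.2
ee_pos: [0.5089, -0.0448, 0.1831]
orientation: [-0.044, 0.999, 0.0, 0.0]
ft_force: [-0.3, -0.2, 0.1]
grip_width: 0.0
grasp_force: 0.0
```

servo_tool --steps '[0,0,0.008,0,0,0,-1,0,0,0.008,0,0,0,-1]'

```text
clock: 5.4
ee_pos: [0.5087, -0.0449, 0.1819]
orientation: [-0.044, 0.999, 0.0, 0.0]
ft_force: [-0.1, -0.2, -0.5]
grip_width: -0.001
grasp_force: 0.0
```

servo_tool --steps '[0,0,0.008,0,0,0,-1,0,0,0.008,0,0,0,-1]'

```text
clock: 5.6
ee_pos: [0.5087, -0.0449, 0.1808]
orientation: [-0.044, 0.999, 0.0, -0.0]
ft_force: [-0.4, 0.4, -0.4]
grip_width: -0.001
grasp_force: 0.0
```

servo_tool --steps '[0,0,0.008,0,0,0,-1,0,0,0.016,0,0,0,-1]'

```text
clock: 5.8
ee_pos: [0.5087, -0.0449, 0.1789]
orientation: [-0.044, 0.999, 0.0, 0.0]
ft_force: [-0.1, 0.5, -0.6]
grip_width: -0.004
grasp_force: 0.0
```

servo_tool --steps '[0,0,0.008,0,0,0,-1,0,0,0.016,0,0,0,-1]'

```text
clock: 6.0
ee_pos: [0.5086, -0.0449, 0.1769]
orientation: [-0.044, 0.999, 0.0, -0.0]
ft_force: [0.0, 0.7, -0.4]
grip_width: -0.001
grasp_force: 0.0
```

servo_tool --steps '[0,0,0.008,0,0,0,-1,0,0,0.008,0,0,0,-1]'

```text
clock: 6.2
ee_pos: [0.5086, -0.0449, 0.1759]
orientation: [-0.044, 0.999, 0.0, -0.0]
ft_force: [-0.5, -0.1, 0.7]
grip_width: 0.001
grasp_force: 0.0
```

servo_tool --steps '[0,0,0.008,0,0,0,-1,0,0,0.008,0,0,0,-1]'

```text
clock: 6.4
ee_pos: [0.5088, -0.0449, 0.1754]
orientation: [-0.044, 0.999, -0.0, 0.0]
ft_force: [-0.2, 0.4, 1.7]
grip_width: -0.001
grasp_force: 1.3
```

servo_tool --steps '[0,0,0.005,0,0,0,-1,0,0,0.005,0,0,0,-1]'

```text
clock: 6.6
ee_pos: [0.5088, -0.0448, 0.1753]
orientation: [-0.044, 0.999, -0.0, 0.0]
ft_force: [-1.3, -0.2, 7.5]
grip_width: 0.001
grasp_force: 4.3
```

servo_tool --steps '[0,0,-0.2,0,0,0,-1,0,0,-0.42,0,0,0,-1,0,0,-0.42,0,0,0,-1,0,0,-0.42,0,0,0,-1]'

```text
clock: 7.0
ee_pos: [0.5089, -0.045, 0.2251]
orientation: [-0.044, 0.999, -0.0, 0.0]
ft_force: [-0.4, 0.5, -0.2]
grip_width: 0.001
grasp_force: 0.0
```

```bash
python3 -c "
from h import *
to((.509,-.047,.228),(.4904,.176,.228),yaw=184.87)"
```

```text
t 7.0 pos [ 0.5089 -0.045   0.2251] F [-0.42  0.53 -0.19] g 0.001 xhead -174.97 z [ 1.e-03 -1.e-04 -1.e+00]
[ 0.509 -0.047  0.228] -> [ 0.    -0.016 -0.024]
[0.4904 0.176  0.228 ] -> [-0.008  1.848 -0.025]
turn [-0.0001  0.0003  0.0009]
```

servo_tool --steps '[-0.004,0.3,-0.025,0,0,0,-1,-0.004,0.6,-0.025,0,0,0,-1,-0.004,0.924,-0.025,0,0,0,-1,-0.004,0.924,-0.025,0,0,0,-1]'

```text
clock: 7.4
ee_pos: [0.4983, 0.0725, 0.2273]
orientation: [-0.049, 0.999, 0.002, -0.0]
ft_force: [0.5, 0.7, 0.1]
grip_width: 0.001
grasp_force: 0.0
```

servo_tool --steps '[-0.004,0.3,0,0,0,0,-1,-0.004,0.6,0,0,0,0,-1,-0.004,0.9,0,0,0,0,-1,-0.004,0.9,0,0,0,0,-1,-0.004,0.9,0,0,0,0,-1,-0.004,0.9,0,0,0,0,-1]'

```text
clock: 8.0
ee_pos: [0.4903, 0.1712, 0.2271]
orientation: [-0.043, 0.999, -0.001, -0.001]
ft_force: [0.4, -0.3, 0.9]
grip_width: 0.0
grasp_force: 0.0
```

```bash
python3 -c "
from h import *
to((.4905,.172,.2037),yaw=184.87)"
```

```text
t 8.0 pos [0.4903 0.1712 0.2271] F [ 0.43 -0.29  0.86] g 0.0 xhead -175.07 z [-0.0015 -0.0021 -1.    ]
[0.4905 0.172  0.2037] -> [-0.003  0.007  0.195]
turn [-0.0006 -0.0005  0.0004]
```

servo_tool --steps '[0,0,0.05,0,0,0,-1,0,0,0.1,0,0,0,-1,0,0,0.15,0,0,0,-1,0,0,0.195,0,0,0,-1,0,0,0.195,0,0,0,-1,0,0,0.195,0,0,0,-1,0,0,0.195,0,0,0,-1]'

```text
clock: 8.7
ee_pos: [0.4906, 0.1733, 0.2047]
orientation: [-0.044, 0.999, 0.0, 0.0]
ft_force: [0.0, 0.3, -1.0]
grip_width: -0.001
grasp_force: 0.0
```

```bash
python3 -c "
from h import *
zz=lambda y:.1754+.0226+.0259*(y+.0449)
xx=lambda y:.502-.0853*(y-.035)
to(*[(xx(y),y,zz(y)) for y in(.172,.112)],yaw=184.87)"
```

```text
t 8.7 pos [0.4906 0.1733 0.2047] F [ 0.04  0.26 -1.01] g -0.001 xhead -174.95 z [ 4.e-04  3.e-04 -1.e+00]
[0.4903 0.172  0.2036] -> [ 0.003 -0.011  0.009]
[0.4954 0.112  0.2021] -> [ 0.005 -0.513  0.022]
turn [0.0001 0.0001 0.001 ]
```

servo_tool --steps '[0,0,0.009,0,0,0,-1,0,-0.05,0.01,0,0,0,-1,0.001,-0.1,0.012,0,0,0,-1,0.002,-0.15,0.013,0,0,0,-1,0.002,-0.2,0.014,0,0,0,-1,0.003,-0.25,0.015,0,0,0,-1,0.003,-0.3,0.017,0,0,0,-1,0.004,-0.35,0.018,0,0,0,-1,0.004,-0.4,0.019,0,0,0,-1]'

```text
clock: 9.6
ee_pos: [0.494, 0.1241, 0.2021]
orientation: [-0.044, 0.999, -0.001, -0.0]
ft_force: [-0.5, 1.3, 2.1]
grip_width: 0.002
grasp_force: 0.8
```

```bash
python3 -c "
from h import *
zz=lambda y:.1754+.0226+.0259*(y+.0449)
xx=lambda y:.502-.0853*(y-.035)
y0=r.get_state()['ee_pos'][1]
to(*[(xx(y),y,zz(y)) for y in(y0,y0-.06,-.045)],yaw=184.87)
snap('scene','f');im=cv2.imread('pics/f.png')[130:230,180:280]
cv2.imwrite('pics/f2.png',cv2.resize(im,(500,500),interpolation=2))"
```

```text
t 9.6 pos [0.494  0.1241 0.2021] F [-0.48  1.33  2.06] g 0.002 xhead -174.99 z [-6.0e-04 -1.1e-03 -1.0e+00]
[0.4944 0.1241 0.2024] -> [-0.003 -0.    -0.002]
[0.4995 0.0641 0.2008] -> [-0.002 -0.502  0.011]
[ 0.5088 -0.045   0.198 ] -> [ 0.    -1.415  0.036]
turn [-0.0003 -0.0002  0.0008]
```

View pics/f2.png

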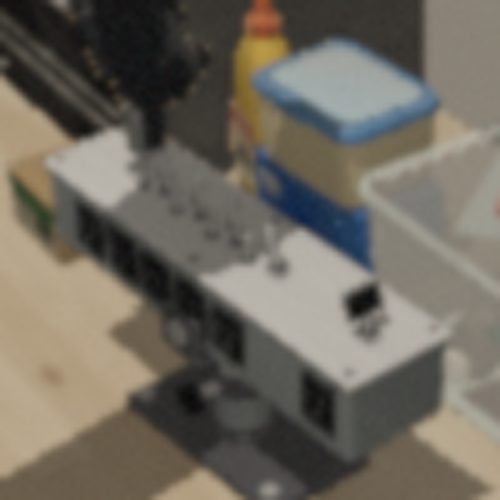

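The finger at (150,140) is over toggle1, and its height tracks within 0.3 mm of the target. I'll continue the stroke.

servo_tool --steps '[0,-0.05,0,0,0,0,-1,0,-0.1,0.001,0,0,0,-1,0,-0.15,0.002,0,0,0,-1,0,-0.2,0.003,0,0,0,-1,0,-0.25,0.004,0,0,0,-1,0,-0.3,0.006,0,0,0,-1,-0.001,-0.35,0.007,0,0,0,-1,-0.001,-0.4,0.008,0,0,0,-1,-0.001,-0.45,0.009,0,0,0,-1,-0.001,-0.5,0.01,0,0,0,-1]'

```text
clock: 10.65
ee_pos: [0.4996, 0.0654, 0.201]
orientation: [-0.044, 0.999, 0.0, 0.0]
ft_force: [-0.1, 3.4, -0.6]
grip_width: 0.001
grasp_force: 1.3
```

```bash
cat > n.py <<'E'
from h import *
zz=lambda y:.1754+.0226+.0259*(y+.0449)
xx=lambda y:.502-.0853*(y-.035)
y0=r.get_state()['ee_pos'][1]
to(*[(xx(y),y,zz(y)) for y in(y0,y0-.06,-.045)],yaw=184.87)
E
python3 n.py
```

```text
t 10.65 pos [0.4996 0.0654 0.201 ] F [-0.06  3.44 -0.55] g 0.001 xhead -174.94 z [ 1.e-04  5.e-04 -1.e+00]
[0.4994 0.0654 0.2009] -> [0.002 0.    0.001]
[0.5045 0.0054 0.1993] -> [ 0.003 -0.502  0.014]
[ 0.5088 -0.045   0.198 ] -> [ 0.005 -0.923  0.024]
turn [0.0001 0.     0.0011]
```

servo_tool --steps '[0,-0.05,0.002,0,0,0,-1,0,-0.1,0.003,0,0,0,-1,0.001,-0.15,0.005,0,0,0,-1,0.001,-0.2,0.006,0,0,0,-1,0.001,-0.25,0.007,0,0,0,-1,0.001,-0.3,0.009,0,0,0,-1,0.002,-0.35,0.01,0,0,0,-1,0.002,-0.4,0.011,0,0,0,-1,0.002,-0.45,0.012,0,0,0,-1,0.002,-0.5,0.014,0,0,0,-1]'

```text
clock: 11.65
ee_pos: [0.5047, 0.0056, 0.1994]
orientation: [-0.044, 0.999, 0.0, 0.0]
ft_force: [-0.8, 4.2, 2.3]
grip_width: 0.002
grasp_force: 1.7
```

```bash
python3 n.py
```

```text
t 11.65 pos [0.5047 0.0056 0.1994] F [-0.8   4.18  2.31] g 0.002 xhead -174.96 z [ 3.e-04  6.e-04 -1.e+00]
[0.5045 0.0056 0.1993] -> [0.001 0.    0.001]
[ 0.5096 -0.0544  0.1978] -> [ 0.003 -0.502  0.014]
[ 0.5088 -0.045   0.198 ] -> [ 0.003 -0.423  0.012]
turn [0.0002 0.0001 0.0009]
```

servo_tool --steps '[0,-0.05,0.002,0,0,0,-1,0,-0.1,0.003,0,0,0,-1,0.001,-0.15,0.005,0,0,0,-1,0.001,-0.2,0.006,0,0,0,-1,0.001,-0.25,0.007,0,0,0,-1,0.001,-0.3,0.009,0,0,0,-1,0.002,-0.35,0.01,0,0,0,-1,0.002,-0.4,0.011,0,0,0,-1,0.002,-0.42,0.012,0,0,0,-1,0.002,-0.42,0.012,0,0,0,-1]'

```text
clock: 12.65
ee_pos: [0.5087, -0.0451, 0.1978]
orientation: [-0.044, 0.999, -0.0, -0.0]
ft_force: [0.2, 0.1, -0.8]
grip_width: 0.001
grasp_force: 0.0
```

```bash
python3 n.py; python3 - <<'E'
from h import *
snap('wrist','y')
cv2.imwrite('pics/y2.png',cv2.resize(cv2.imread('pics/y.png')[100:270],(800,266),interpolation=2))
E
```

```text
t 12.65 pos [ 0.5087 -0.0451  0.1978] F [ 0.16  0.15 -0.84] g 0.001 xhead -175.01 z [-3.e-04 -3.e-04 -1.e+00]
[ 0.5088 -0.0451  0.198 ] -> [-0.001 -0.    -0.002]
[ 0.514  -0.1051  0.1964] -> [-0.    -0.502  0.011]
[ 0.5088 -0.045   0.198 ] -> [-0.001  0.001 -0.002]
turn [-0.0001 -0.0001  0.0006]
```

View pics/y2.png

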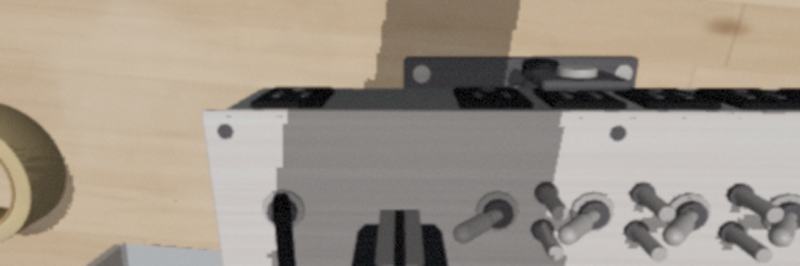

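The wrist view shows bats 5 to 2, with bases at (500,212), (590,208), (690,212) and (790,210), all leaning to -y. The paddle at (285,205) is untouched. I'll rise to below 0.27 and check toggle1.

servo_tool --steps '[0,0,-0.2,0,0,0,-1,0,0,-0.4,0,0,0,-1,0,0,-0.5,0,0,0,-1,0,0,-0.5,0,0,0,-1,0,0,-0.5,0,0,0,-1]'

```text
clock: 13.2
ee_pos: [0.5084, -0.0444, 0.2574]
orientation: [-0.044, 0.999, -0.0, -0.0]
ft_force: [-0.2, -1.0, 0.4]
grip_width: 0.004
grasp_force: 0.0
```

```bash
python3 - <<'E'
from h import *
snap('wrist','z');a=snap('scene','zs')
A=cv2.resize(cv2.imread('pics/z.png')[130:250,250:],(800,366),interpolation=2)
B=cv2.resize(cv2.imread('pics/zs.png')[145:220,180:280],(312,234),interpolation=2)
C=np.zeros((600,800,3),np.uint8);C[:366]=A;C[366:,:312]=B;cv2.imwrite('pics/z2.png',C)
E
```

```text
(no output)
```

View pics/z2.png

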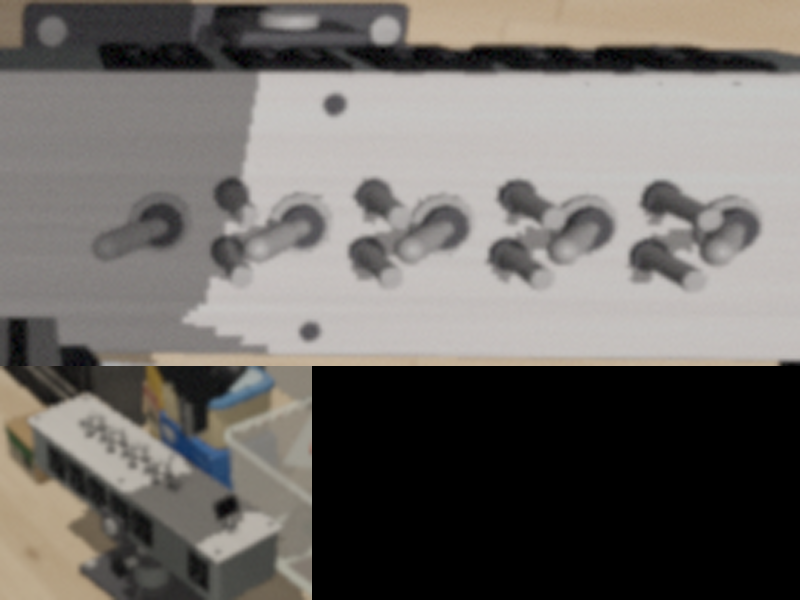

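All five bats lean to -y: tips at (105,245), (260,247), (412,247), (567,247) and (718,250), each left of its base. I'll check the angles numerically.

```bash
python3 - <<'E'
from h import *
s=np.load('pics/z.npz')
def pr(p):
    c=s['camera_matrix']@(s['R']@p+s['t']);return (c[:2]/c[2]-[250,130])*[800/262,366/120]
u=np.array([-.085,.996,.0259]);n=np.array([0,-.0259,1]);M=np.array([.502,.035,.158])
for d in(.105,.068,.031,-.006,-.043):
    b=M+d*u
    print(d,pr(b).round(),*[(pr(b+n*(.003+.0225*np.cos(a))-u*.0225*np.sin(a))-pr(b)).round() for a in(.4,.6,.76,.9)])
E
```

```text
0.105 [720. 222.] [35. 33.] [12. 30.] [-7. 26.] [-23.  22.]
0.068 [577. 220.] [20. 33.] [-2. 29.] [-19.  26.] [-33.  22.]
0.031 [434. 218.] [ 5. 32.] [-15.  29.] [-31.  26.] [-43.  22.]
-0.006 [293. 217.] [-10.  32.] [-29.  29.] [-42.  25.] [-53.  22.]
-0.043 [153. 215.] [-25.  32.] [-42.  29.] [-54.  25.] [-63.  22.]
```

```bash
python3 -c "
from bench import r
print(r.finish_job())"
```

```text
the job is handed in; nothing more can be done
None
```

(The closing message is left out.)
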